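Complete a silversmith's student kit

ROBOT

A 6-joint arm with a two-finger parallel gripper is mounted at the origin on the work surface. World frame = base frame: x ahead of the robot, y to its left, z up, the work surface at z = 0. Lengths are in mm, angles in degrees, forces in N, time in s.
With the tool pointing down it reaches from about 300 to 875 mm from the base axis. Payload 6.4 kg.
Tool frame: the origin (TCP) lies at the very end of the fingers, on their centre line; the grasp point (between the pads) lies 19 mm behind it (ctrl.hold_point_z is the distance from the TCP to the grasp point, in mm); z points along the fingers, y is the line along which they close (so a half turn about z gives the same grasp; the last joint's range is limited). The gripper opens to 85 mm and grips with 20 to 120 N. Pads are 22 mm wide; open, the fingers measure 114 mm over their backs; the gripper's body (76 mm by 85 mm) begins 54 mm behind the grasp point. The pads swing forward as they close: fully open they stand 13 mm farther back than shut.
Start: joints at [-87.279, 10.359, 92.074, -0, 77.567, -11.82], TCP at [144.389, -556.59, 207.388] pointing down, gripper open.
Joint ranges: [-171.53, 171.53], [-51.25, 118.39], [17.06, 147.69], [-65.23, 245.23], [0, 150.52], [-178.68, 178.68]. Speed limits (degrees/s): [147.25, 147.25, 172.46, 180, 180, 180].

INTERFACE

Orientations are given as a 3x3 rotation matrix whose columns are the frame's x, y, z axes.
In Python, from station import ctrl gives the robot as it stands.
- The arm moves only by the tool play_rows, never from a script. Its arguments are lists of equal length, an entry for each row: "offset": the shift along the tool's x, y, z scaled (see below), a list of three; "rotation": the turn, a rotation vector about the tool's x, y, z scaled (see below), a list of three; "claw": the opening, from 0 (shut) to 1 (fully open). In form: {"offset": [[x, y, z], ...], "rotation": [[ax, ay, az], ...], "claw": [claw, ...]}. A call has 1 to 12 rows; each row is the pose to reach, as a shift and turn from the pose commanded when the call began, along the tool's axes at that moment, turning the shorter way round; what a row does not reach only later rows make up. The controller multiplies each number of a shift by 8 cm and each number of a turn by pi rad. A row lasts 1/12 s, in which the tool goes at most 41.7 mm and 7.16 degrees, less where a joint would pass 70% of its speed; a pose out of reach is approached as far as the arm can. A call with a number of a shift or a turn outside -1 to 1 is refused whole. A call with a gripper value outside its range is refused whole. The fingers move at their own pace and stop on an object; the grip force is fixed at half the most. Time passes only in rows, so rows that repeat a pose let the fingers close. It gives the time, the measured TCP pose, the force, the opening and the grip force at its end, in the units of the state.
- ctrl.sense(): the state, without advancing time (a new reading comes with each control period).
- ctrl.capture(name): name is "scene" or "top" or "wrist"; returns a dict with "img" (420x560x3 uint8, red, green, blue), "fov_y" (degrees; the focal length in pixels is half the picture's height over the tangent of half this angle, whatever the lens; pixels are square), "cx", "cy" (the principal point, pixels), "k1" (the pictures are not rectified: a ray, as slopes to the right and down, at radius r is drawn at 1 + k1 r^2 times it, then the intrinsics apply), "rvec" (rotation vector, rad) and "tvec" (3), from world to camera coordinates, as OpenCV has them. Camera axes: x right, y down, z forward; pixel columns grow to the right and rows downward; lengths in mm; the calibration is good to about 2 mm. A picture is of the moment at which its call begins. There is no depth.
- ctrl.close_job(): hands the job in; it is judged then, once.
The state is a dict: "t": time; "q": joint angles; "dq": joint speeds; "tau": joint torques, N m; "tool_pos": TCP position; "orientation": TCP orientation; "wrist_force": force on the tool from outside, world axes, zero at the start; "ft_torque": the same for the moment, N m; "grip_width": finger opening in mm; "gripper_force": force on a finger pad.
Only numpy, scipy, OpenCV 4.12 (cv2) and the standard library are available. Lean on these libraries where they do the work, as an engineer would, in place of code of your own. Each camera call takes 0.05 s, during which the arm holds its last target. There are 200 camera calls.

TASK

Complete the student's kit tray: it must hold exactly one orange punch box, one small steel anvil and one yellow-lidded tin, each upright on the floor of its own compartment. One of them is already in the tray: leave it as it is, and bring one of each kind that is missing from the mat, setting it down gently without dropping it. Leave the spare pieces, the tape, the cup and the hammer where they are.

Things in the scene. Friction and masses are not known exactly. Their poses are not given: they have to be found in the camera images.
- punchbox_a_center (a point): Orange punch box with a clear cover over rows of steel punches: 60 long (its x) x 40 wide (its y) x 56 high, upright, its sides straight; about 250 g, rigid. This point is its centre, 28 above its underside; z up. Grip it across the 40 width. One of two of this kind (a); which one lies where varies.
- punchbox_b_center (a point): Orange punch box with a clear cover over rows of steel punches: 60 long (its x) x 40 wide (its y) x 56 high, upright, its sides straight; about 250 g, rigid. This point is its centre, 28 above its underside; z up. Grip it across the 40 width. One of two of this kind (b); which one lies where varies.
- anvil_a_center (a point): Small steel horn anvil: foot 56 long (its x) x 30 wide (its y) x 12 high, narrow waist, top face 30 wide, 42 high in all; face and horn run from x = -30 to +36; about 380 g. This point is its centre, above the middle of the foot and 21 above its underside; z up. Grip it across the 30 width (foot and face are equally wide). One of two of this kind (a); which one lies where varies.
- anvil_b_center (a point): Small steel horn anvil: foot 56 long (its x) x 30 wide (its y) x 12 high, narrow waist, top face 30 wide, 42 high in all; face and horn run from x = -30 to +36; about 380 g. This point is its centre, above the middle of the foot and 21 above its underside; z up. Grip it across the 30 width (foot and face are equally wide). One of two of this kind (b); which one lies where varies.
- tin_a_center (a point): Round aluminium wax tin with a yellow lid: lid diameter 46, body 44, 30 high, rigid, lid up; about 70 g. This point is its centre, 15 above its underside; z up. Grip it across the diameter. One of two of this kind (a); which one lies where varies.
- tin_b_center (a point): Round aluminium wax tin with a yellow lid: lid diameter 46, body 44, 30 high, rigid, lid up; about 70 g. This point is its centre, 15 above its underside; z up. Grip it across the diameter. One of two of this kind (b); which one lies where varies.
- cell0 (a point): Centre of the floor of compartment 0 of the kit tray (compartment 0 nearest the robot, 2 farthest), 6 above the table. Compartment 106 x 106 inside. Axes are those of the tray, z up. Empty compartments show a thin blue felt liner; one compartment, which varies, already holds a piece.
- cell1 (a point): Centre of the floor of compartment 1 of the kit tray (compartment 0 nearest the robot, 2 farthest), 6 above the table. Compartment 106 x 106 inside. Axes are those of the tray, z up. Empty compartments show a thin blue felt liner; one compartment, which varies, already holds a piece.
- cell2 (a point): Centre of the floor of compartment 2 of the kit tray (compartment 0 nearest the robot, 2 farthest), 6 above the table. Compartment 106 x 106 inside. Axes are those of the tray, z up. Empty compartments show a thin blue felt liner; one compartment, which varies, already holds a piece.
- kit_tray: Fixed wooden tray, 334 long (its x) x 114 wide (its y), three square compartments in a row along its x, centres 110 apart; walls 4 thick, their tops 14 above the compartment floor, which is 6 above the table. Origin at the centre of its underside. It may stand left or right, the mat on the other side.
- bench_mat: Fixed grey bench mat on which the stock lies: 240 (its x) x 370 (its y) x 6 thick, so its surface is 6 above the table, as high as the tray floor. Origin at the centre of its underside.
- tape_center (a point): Roll of masking tape lying among the stock: outer diameter 60, 22 high; this point is its centre. Not part of the kit.
- cup_center (a point): Paper cup beyond the work: diameter 80, 95 high; this point is its centre, half-way up. Not part of the kit.
- hammer_grip (a point): Hammer lying on the table beyond the work, 220 long; this point is on its handle. Not part of the kit.
- punchbox_a: The same piece as punchbox_a_center, given at the centre of its underside.
- punchbox_b: The same piece as punchbox_b_center, given at the centre of its underside.
- anvil_a: The same piece as anvil_a_center, given at the centre of its underside.
- anvil_b: The same piece as anvil_b_center, given at the centre of its underside.
- tin_a: The same piece as tin_a_center, given at the centre of its underside.
- tin_b: The same piece as tin_b_center, given at the centre of its underside.
There are look-alikes about, which are no part of the job. What is shaped like the anvil_a but blue or purple is not meant.

How it is judged (in metres and radians):
At the end, for the whole second after the job is handed in: The tray holds exactly one punch box, one anvil and one tin, one in each compartment (within 46 mm of its centre), upright (7 degrees) and on its floor (5 mm); all other pieces stand upright within 30 mm of where they began (horizontal distance between any of punchbox_a_center, punchbox_b_center, anvil_a_center, anvil_b_center, tin_a_center, tin_b_center and cell0 below 0.046 m and horizontal distance between any of punchbox_a_center, punchbox_b_center, anvil_a_center, anvil_b_center, tin_a_center, tin_b_center and cell1 below 0.046 m and horizontal distance between any of punchbox_a_center, punchbox_b_center, anvil_a_center, anvil_b_center, tin_a_center, tin_b_center and cell2 below 0.046 m and not ((horizontal distance between punchbox_a_center and cell0 below 0.06 m or horizontal distance between punchbox_a_center and cell1 below 0.06 m or horizontal distance between punchbox_a_center and cell2 below 0.06 m) and (horizontal distance between punchbox_b_center and cell0 below 0.06 m or horizontal distance between punchbox_b_center and cell1 below 0.06 m or horizontal distance between punchbox_b_center and cell2 below 0.06 m)) and not ((horizontal distance between anvil_a_center and cell0 below 0.06 m or horizontal distance between anvil_a_center and cell1 below 0.06 m or horizontal distance between anvil_a_center and cell2 below 0.06 m) and (horizontal distance between anvil_b_center and cell0 below 0.06 m or horizontal distance between anvil_b_center and cell1 below 0.06 m or horizontal distance between anvil_b_center and cell2 below 0.06 m)) and not ((horizontal distance between tin_a_center and cell0 below 0.06 m or horizontal distance between tin_a_center and cell1 below 0.06 m or horizontal distance between tin_a_center and cell2 below 0.06 m) and (horizontal distance between tin_b_center and cell0 below 0.06 m or horizontal distance between tin_b_center and cell1 below 0.06 m or horizontal distance between tin_b_center and cell2 below 0.06 m)) and (distance of punchbox_a_center from where it was at the start of the episode below 0.03 m or horizontal distance between punchbox_a_center and cell0 below 0.046 m or horizontal distance between punchbox_a_center and cell1 below 0.046 m or horizontal distance between punchbox_a_center and cell2 below 0.046 m) and (distance of punchbox_b_center from where it was at the start of the episode below 0.03 m or horizontal distance between punchbox_b_center and cell0 below 0.046 m or horizontal distance between punchbox_b_center and cell1 below 0.046 m or horizontal distance between punchbox_b_center and cell2 below 0.046 m) and (distance of anvil_a_center from where it was at the start of the episode below 0.03 m or horizontal distance between anvil_a_center and cell0 below 0.046 m or horizontal distance between anvil_a_center and cell1 below 0.046 m or horizontal distance between anvil_a_center and cell2 below 0.046 m) and (distance of anvil_b_center from where it was at the start of the episode below 0.03 m or horizontal distance between anvil_b_center and cell0 below 0.046 m or horizontal distance between anvil_b_center and cell1 below 0.046 m or horizontal distance between anvil_b_center and cell2 below 0.046 m) and (distance of tin_a_center from where it was at the start of the episode below 0.03 m or horizontal distance between tin_a_center and cell0 below 0.046 m or horizontal distance between tin_a_center and cell1 below 0.046 m or horizontal distance between tin_a_center and cell2 below 0.046 m) and (distance of tin_b_center from where it was at the start of the episode below 0.03 m or horizontal distance between tin_b_center and cell0 below 0.046 m or horizontal distance between tin_b_center and cell1 below 0.046 m or horizontal distance between tin_b_center and cell2 below 0.046 m) and angle between each of punchbox_a_center, punchbox_b_center, anvil_a_center, anvil_b_center, tin_a_center, tin_b_center's own z axis and vertical below 0.12 rad and height (world z) of each of punchbox_a_center, punchbox_b_center below 0.039 m and height (world z) of each of anvil_a_center, anvil_b_center below 0.032 m and height (world z) of each of tin_a_center, tin_b_center below 0.026 m); the robot touches nothing.
It fails at once if the piece that was already in the tray is moved by more than 15 mm (not (((horizontal distance between punchbox_a_center and cell0 below 0.06 m or horizontal distance between punchbox_a_center and cell1 below 0.06 m or horizontal distance between punchbox_a_center and cell2 below 0.06 m) and distance of punchbox_a_center from where it was at the start of the episode below 0.015 m) or ((horizontal distance between punchbox_b_center and cell0 below 0.06 m or horizontal distance between punchbox_b_center and cell1 below 0.06 m or horizontal distance between punchbox_b_center and cell2 below 0.06 m) and distance of punchbox_b_center from where it was at the start of the episode below 0.015 m) or ((horizontal distance between anvil_a_center and cell0 below 0.06 m or horizontal distance between anvil_a_center and cell1 below 0.06 m or horizontal distance between anvil_a_center and cell2 below 0.06 m) and distance of anvil_a_center from where it was at the start of the episode below 0.015 m) or ((horizontal distance between anvil_b_center and cell0 below 0.06 m or horizontal distance between anvil_b_center and cell1 below 0.06 m or horizontal distance between anvil_b_center and cell2 below 0.06 m) and distance of anvil_b_center from where it was at the start of the episode below 0.015 m) or ((horizontal distance between tin_a_center and cell0 below 0.06 m or horizontal distance between tin_a_center and cell1 below 0.06 m or horizontal distance between tin_a_center and cell2 below 0.06 m) and distance of tin_a_center from where it was at the start of the episode below 0.015 m) or ((horizontal distance between tin_b_center and cell0 below 0.06 m or horizontal distance between tin_b_center and cell1 below 0.06 m or horizontal distance between tin_b_center and cell2 below 0.06 m) and distance of tin_b_center from where it was at the start of the episode below 0.015 m))).
It fails at once if the tape, cup or hammer is moved by more than 30 mm (distance of any of tape_center, cup_center, hammer_grip from where it was at the start of the episode above 0.03 m).
It fails at once if a piece is dropped (falls freely by more than about 20 mm) ((linear speed of punchbox_a above 0.6 m/s and contact force between the fingers and punchbox_a below 0.1 N) or (linear speed of punchbox_b above 0.6 m/s and contact force between the fingers and punchbox_b below 0.1 N) or (linear speed of anvil_a above 0.6 m/s and contact force between the fingers and anvil_a below 0.1 N) or (linear speed of anvil_b above 0.6 m/s and contact force between the fingers and anvil_b below 0.1 N) or (linear speed of tin_a above 0.6 m/s and contact force between the fingers and tin_a below 0.1 N) or (linear speed of tin_b above 0.6 m/s and contact force between the fingers and tin_b below 0.1 N)).
It also fails if it takes over 58 s, if anything falls off the work surface, if the arm or the gripper's body presses on something with over 40 N, if the wrist force passes 120 N, or if a joint passes its speed limit or range.

## Working session

There is one attempt and no reset: what is moved stays moved. The work goes in short steps, Python scripts to look and compute and a tool call to move; the robot and the scene stay as the last step left them, time stands still between calls to the robot, and variables do not carry over. Pictures are saved under pics/ and viewed, at most 10 in all, crops included, and the job is handed in when it is done.

Besides the shell and the picture viewer there is one more tool, called after "Request:" as name(argument=value, ...) on one line, values as JSON. play_rows: Moves the arm, as the interface text tells. Its arguments: {"type":"object","properties":{"offset":{"type":"array"},"rotation":{"type":"array"},"claw":{"type":"array"}},"required":["offset","rotation","claw"]}

```bash
mkdir -p pics; cat > h.py <<'E'
import numpy as np, cv2, pickle
from station import ctrl
def cap(n,save=None):
    c=ctrl.capture(n); pickle.dump(c,open(f'{n}.pkl','wb'))
    if save: cv2.imwrite(f'pics/{save}.png',c['img'][:,:,::-1])
    return c
def load(n): return pickle.load(open(f'{n}.pkl','rb'))
def ray(c,uv):
    f=c['img'].shape[0]/2/np.tan(np.radians(c['fov_y'])/2)
    d=(np.array(uv,float)-[c['cx'],c['cy']])/f
    s=d.copy()
    for _ in range(30): s=d/(1+c['k1']*(s@s))
    R=cv2.Rodrigues(np.array(c['rvec'],float))[0]; t=np.array(c['tvec'],float).ravel()
    return -R.T@t, R.T@np.array([s[0],s[1],1])
def onz(c,uv,z):
    o,d=ray(c,uv); return o+d*(z-o[2])/d[2]
def proj(c,P):
    f=c['img'].shape[0]/2/np.tan(np.radians(c['fov_y'])/2)
    R=cv2.Rodrigues(np.array(c['rvec'],float))[0]; p=R@np.array(P,float)+np.array(c['tvec'],float).ravel()
    s=p[:2]/p[2]; return s*(1+c['k1']*(s@s))*f+[c['cx'],c['cy']]
E
python3 - <<'E'
from h import *
for n in('top','scene'):
    c=cap(n,n+'0'); print(n,ray(c,(280,210)),c['fov_y'])
s=ctrl.sense();print(s['t'],s['tool_pos'],s['orientation'],s['grip_width'],ctrl.hold_point_z)
E
```

```text
top (array([ 407.96927569,   -2.87481023, 1015.31613237]), array([ 0.16828318,  0.00987804, -0.98575548])) 51.173611155469914
scene (array([1351.92811885,  -34.35450548,  826.07760959]), array([-0.72634713,  0.04058941, -0.68615368])) 45.52841408090919
0.1 [ 144.34757708 -556.02984674  206.58690179] [[ 9.67971549e-01  2.51059904e-01 -6.83197446e-05]
 [ 2.51059695e-01 -9.67970312e-01  1.58244657e-03]
 [ 3.31157400e-04 -1.54891559e-03 -9.99998746e-01]] 85.19106039673744 18.700000000000003
```

View pics/top0.png

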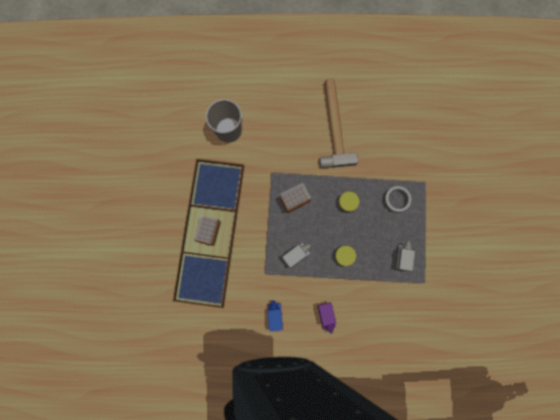

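View pics/scene0.png

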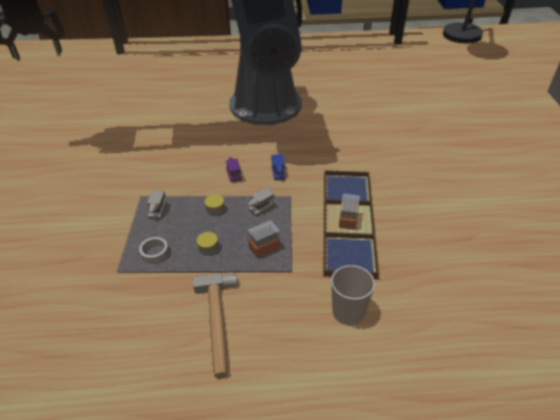

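The top view shows the tray on the left (+y side) at about (208,232), with a punch box in its middle compartment at (206,231), so an anvil and a tin are missing.

Candidates:
- **Anvils:** grey at (296,256) and (406,258). The blue (275,317) and purple (328,317) ones are look-alikes, so they are ruled out.
- **Tins:** (349,202) and (346,256).

I'll take the grey anvil at (296,256), which is steel and nearest the tray, and the tin at (346,256).

```bash
python3 - <<'E'
from h import *
c=load('top'); im=c['img']; hsv=cv2.cvtColor(im,cv2.COLOR_RGB2HSV)
def blobs(m,amin=40):
    n,l,s,ce=cv2.connectedComponentsWithStats(m.astype(np.uint8))
    return [(s[i],ce[i],l==i) for i in range(1,n) if s[i][4]>amin]
for s,ce,m in blobs((hsv[...,0]>22)&(hsv[...,0]<36)&(hsv[...,1]>170)&(hsv[...,2]>90)):
    print('yellow',s,ce,onz(c,ce,36).round(1))
roi=np.zeros(im.shape[:2],bool); roi[170:285,264:430]=1
for s,ce,m in blobs((hsv[...,2]>125)&(hsv[...,1]<60)&roi):
    r=cv2.minAreaRect(np.argwhere(m)[:,::-1].astype(np.float32)); print('grey',s,ce.round(1),onz(c,ce,48).round(1),r)
    b=cv2.boxPoints(r); print([onz(c,p,48)[:2].round(0) for p in b])
for s,ce,m in blobs((hsv[...,0]>100)&(hsv[...,0]<130)&(hsv[...,1]>90)&(hsv[...,2]>50),300):
    r=cv2.minAreaRect(np.argwhere(m)[:,::-1].astype(np.float32))
    P=[onz(c,p,6)[:2].round(1) for p in cv2.boxPoints(r)]; print('felt',s,onz(c,r[0],6).round(1),[np.linalg.norm(P[i]-P[i-1]).round() for i in range(4)],P)
cv2.imwrite('pics/crop0.png',cv2.resize(im[170:335,170:430,::-1],None,fx=3,fy=3,interpolation=cv2.INTER_CUBIC))
E
```

```text
grey [386 187  25  24  99] [397.8 199.3] [ 595.8 -259.3   48. ] ((398.0, 198.5), (23.0, 24.0), 90.0)
[array([ 624., -234.]), array([ 624., -289.]), array([ 571., -286.]), array([ 571., -231.])]
grey [284 246  25  20 241] [294.5 255.5] [471.3 -24.5  48. ] ((295.5852355957031, 254.57080078125), (12.149835586547852, 23.063182830810547), 53.74616622924805)
[array([469.,   1.]), array([499., -40.]), array([477., -55.]), array([448., -14.])]
grey [401 249  13  21 228] [407.  259.3] [ 460.5 -273.2   48. ] ((406.9851379394531, 259.1485290527344), (11.741438865661621, 19.602231979370117), 5.710593223571777)
[array([ 441., -257.]), array([ 484., -263.]), array([ 481., -290.]), array([ 438., -283.])]
felt [ 195  166   44   41 1441] [639.6 156.9   6. ] [np.float64(91.0), np.float64(92.0), np.float64(93.0), np.float64(92.0)] [array([601.2, 207.5]), array([692.7, 197.3]), array([678.3, 105.7]), array([587.5, 117.3])]
felt [ 180  257   45   45 1601] [421.7 185.9   6. ] [np.float64(91.0), np.float64(91.0), np.float64(92.0), np.float64(90.0)] [array([383.3, 236.9]), array([473.6, 226.2]), array([460.3, 134.7]), array([370.6, 146.5])]
felt [268 301  14  30 338] [339.6  21.9   6. ] [np.float64(64.0), np.float64(29.0), np.float64(64.0), np.float64(29.0)] [array([370. ,  39.9]), array([373. ,  10.8]), array([309.3,   4. ]), array([306.4,  32.8])]
```

View pics/crop0.png

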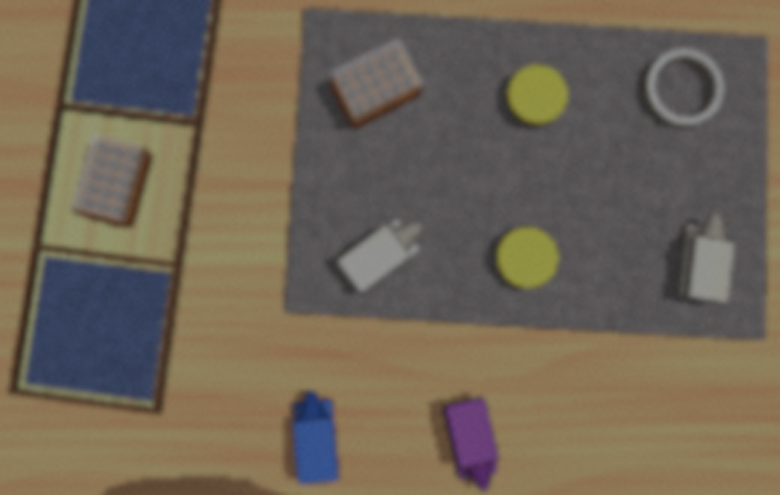

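The crop confirms both grey anvils, with horns at the upper right, and both tins. The mask missed yellow, so I'll fix that and compute the anvil axis and tin centre.

```bash
cat >> h.py <<'E'
def rel(P,yaw=None):
    """tool-frame shift in units of 80mm; yaw = wanted world angle of closing line (deg)"""
    s=ctrl.sense(); R=np.array(s['orientation']); d=R.T@(np.array(P)-s['tool_pos'])
    print('t',round(s['t'],2),'pos',s['tool_pos'].round(1),'units',(d/80).round(3),'tilt z',R[:,2].round(4))
    if yaw is not None:
        a=np.degrees(np.arctan2(R[1,1],R[0,1])); e=(yaw-a+90)%180-90
        print('close angle',a.round(1),'turn about world z',round(e,1),'units about tool z',round(-e/180,4),'q6',s['q'][5])
E
python3 - <<'E'
from h import *
c=load('top'); im=c['img']; hsv=cv2.cvtColor(im,cv2.COLOR_RGB2HSV)
m=((im[...,0].astype(int)-im[...,2]>70)); m[:, :325]=0; m[:,365:]=0; m[:180]=0; m[275:]=0
n,l,s,ce=cv2.connectedComponentsWithStats(m.astype(np.uint8))
for i in range(1,n):
    if s[i][4]>40: print(s[i],onz(c,ce[i],36).round(1),'diam',2.3*s[i][2:4])
b=lambda x,y:onz(c,(170+x/3,170+y/3),48)[:2]
back=b(352,277); front=b((379+412)/2,(225+257)/2)  # face ends
tip=b(421,228)
for e in(front,tip):
    u=e-back;print(back.round(1),e.round(1),np.linalg.norm(u).round(1),np.degrees(np.arctan2(u[1],u[0])))
ed=b(379,225)-b(338,262); print('edge',np.degrees(np.arctan2(ed[1],ed[0])))
ed=b(412,252)-b(365,290); print('edge',np.degrees(np.arctan2(ed[1],ed[0])))
u=(front-back);u/=np.linalg.norm(u);print('centre',back+30*u)
C=np.append(back+30*u,200); rel(C,np.degrees(np.arctan2(u[1],u[0]))+90)
E
```

```text
[340 193  18  17 250] [ 594.9 -149.7   36. ] diam [41.4 39.1]
[337 247  18  18 264] [ 471.4 -138.2   36. ] diam [41.4 41.4]
[456.5  -8.6] [482.6 -40.8] 41.4 -50.96151273562249
[456.5  -8.6] [492.  -59.7] 62.2 -55.19539384000436
edge -48.41575763900817
edge -51.69713197865962
centre [475.36732268 -31.92774714]
t 0.1 pos [ 144.3 -556.   206.6] units [ 5.65  -5.302  0.092] tilt z [-1.0e-04  1.6e-03 -1.0e+00]
close angle -75.5 turn about world z -65.5 units about tool z 0.3639 q6 -11.82072402046695
```

Each object's size agrees with the spec. Now I'll move towards the anvil at a height of about 205.

Request:
play_rows(offset=[[0.4,-0.38,0],[0.8,-0.75,0],[0.95,-0.88,0]], rotation=[[0,0,0],[0,0,0],[0,0,0]], claw=[1,1,1])

```text
t: 0.35
tool_pos: [201.7, -465.7, 206.2]
orientation: [[0.968, 0.252, 0.0], [0.252, -0.968, 0.004], [0.001, -0.004, -1.0]]
wrist_force: [0.4, 0.2, 0.6]
grip_width: 85.5
gripper_force: 0.0
```

Request:
play_rows(offset=[[0.35,-0.33,0],[0.7,-0.66,0],[0.95,-0.88,0]], rotation=[[0,0,0],[0,0,0],[0,0,0]], claw=[1,1,1])

```text
t: 0.6
tool_pos: [257.0, -379.2, 206.8]
orientation: [[0.968, 0.251, 0.0], [0.251, -0.968, 0.002], [0.0, -0.002, -1.0]]
wrist_force: [0.0, -0.4, -0.0]
grip_width: 85.8
gripper_force: 0.0
```

Request:
play_rows(offset=[[0.35,-0.33,0],[0.7,-0.66,0],[0.95,-0.88,0]], rotation=[[0,0,0],[0,0,0],[0,0,0]], claw=[1,1,1])

```text
t: 0.85
tool_pos: [312.8, -292.0, 207.0]
orientation: [[0.968, 0.252, 0.0], [0.252, -0.968, 0.001], [0.0, -0.001, -1.0]]
wrist_force: [1.0, 0.0, 0.5]
grip_width: 85.4
gripper_force: 0.0
```

Request:
play_rows(offset=[[0.35,-0.33,0],[0.7,-0.66,0],[0.95,-0.88,0]], rotation=[[0,0,0],[0,0,0],[0,0,0]], claw=[1,1,1])

```text
t: 1.1
tool_pos: [368.6, -204.9, 207.2]
orientation: [[0.968, 0.252, 0.0], [0.252, -0.968, 0.001], [0.0, -0.001, -1.0]]
wrist_force: [1.5, 0.0, -0.3]
grip_width: 85.2
gripper_force: 0.0
```

Request:
play_rows(offset=[[0.35,-0.33,0],[0.7,-0.66,0],[0.95,-0.88,0]], rotation=[[0,0,0],[0,0,0],[0,0,0]], claw=[1,1,1])

```text
t: 1.35
tool_pos: [424.5, -117.6, 207.2]
orientation: [[0.968, 0.252, 0.0], [0.252, -0.968, 0.001], [0.0, -0.001, -1.0]]
wrist_force: [0.8, 0.4, -0.2]
grip_width: 85.7
gripper_force: 0.0
```

```bash
python3 - <<'E'
from h import *
rel([475,-32,200],38)
E
```

```text
t 1.35 pos [ 424.5 -117.6  207.2] units [ 0.88  -0.877  0.091] tilt z [ 1.e-04  8.e-04 -1.e+00]
close angle -75.4 turn about world z -66.6 units about tool z 0.37 q6 44.354514730395636
```

Request:
play_rows(offset=[[0.35,-0.35,0],[0.7,-0.7,0],[0.88,-0.88,0.09],[0.88,-0.88,0.09],[0.88,-0.88,0.09],[0.88,-0.88,0.09],[0.88,-0.88,0.09],[0.88,-0.88,0.09]], rotation=[[0,0,-0.035],[0,0,-0.07],[0,0,-0.11],[0,0,-0.15],[0,0,-0.19],[0,0,-0.23],[0,0,-0.27],[0,0,-0.31]], claw=[1,1,1,1,1,1,1,1])

```text
t: 2.02
tool_pos: [474.0, -34.3, 199.7]
orientation: [[0.334, 0.943, -0.001], [0.943, -0.334, 0.0], [-0.0, -0.001, -1.0]]
wrist_force: [0.3, 0.2, 0.2]
grip_width: 85.3
gripper_force: 0.0
```

Request:
play_rows(offset=[[0,0,0],[0,0,0],[0,0,0],[0,0,0],[0,0,0],[0,0,0],[0,0,0],[0,0,0],[0,0,0],[0,0,0]], rotation=[[0,0,-0.04],[0,0,-0.08],[0,0,-0.12],[0,0,-0.16],[0,0,-0.2],[0,0,-0.24],[0,0,-0.28],[0,0,-0.32],[0,0,-0.32],[0,0,-0.32]], claw=[1,1,1,1,1,1,1,1,1,1])

```text
t: 2.85
tool_pos: [474.1, -34.6, 199.9]
orientation: [[-0.609, 0.793, -0.001], [0.793, 0.609, 0.0], [0.0, -0.0, -1.0]]
wrist_force: [-0.3, -0.5, -0.1]
grip_width: 85.5
gripper_force: 0.0
```

```bash
python3 - <<'E'
from h import *
rel([475,-32,100],38)
c=cap('wrist','w1'); print(ray(c,(280,210)), proj(c,[475,-32,48]), proj(c,[471,-138,36]))
E
```

```text
t 2.85 pos [474.1 -34.6 199.9] units [0.018 0.029 1.249] tilt z [-5.e-04  2.e-04 -1.e+00]
close angle 37.5 turn about world z 0.5 units about tool z -0.0026 q6 -56.0402504660914
(array([433.79233311,  18.29314641, 365.9887687 ]), array([ 0.17535063, -0.19490478, -0.96524011])) [274.9742909  187.39001621] [206.81929558 265.34139619]
```

View pics/w1.png

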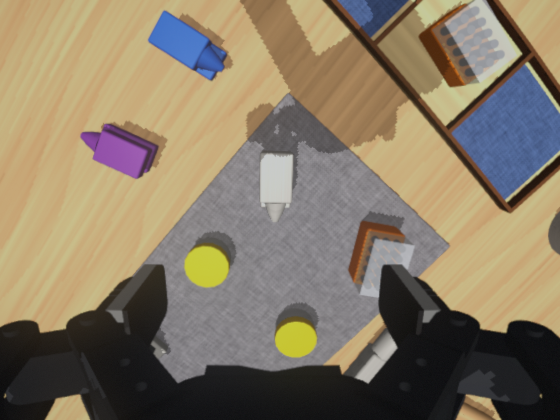

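The wrist view shows the grey anvil with its face spanning about (261..293, 153..206) and the horn tip at (275,220). The tin is at (207,266).

```bash
python3 - <<'E'
from h import *
c=load('wrist'); im=c['img'].astype(int)
hsv=cv2.cvtColor(c['img'],cv2.COLOR_RGB2HSV)
m=(hsv[...,2]>195)&(hsv[...,1]<40); m[:140]=0;m[225:]=0;m[:,:250]=0;m[:,305:]=0
p=np.argwhere(m)[:,::-1].astype(np.float32); r=cv2.minAreaRect(p); print(r)
P=np.array([onz(c,q,48)[:2] for q in cv2.boxPoints(r)]); print(P.round(1),[np.linalg.norm(P[i]-P[i-1]).round(1) for i in range(4)])
bk=onz(c,(277.5,153),48)[:2]; fr=onz(c,(276.5,206),48)[:2]; tip=onz(c,(275,220),46)[:2]
for e in (fr,tip):
    u=e-bk; L=np.linalg.norm(u);u/=L;a=np.degrees(np.arctan2(u[1],u[0])); print(bk,L,a,bk+30*u)
rel(np.append(bk+30*u,100),a+90)
m=(im[...,0]-im[...,2]>100)&(im[...,1]>120); m[:240]=0;m[292:]=0;m[:,:175]=0;m[:,240:]=0
q=np.argwhere(m)[:,::-1].astype(np.float32);ce,rr=cv2.minEnclosingCircle(q);print('tin',ce,rr,onz(c,ce,34).round(1))
E
```

```text
((275.31463623046875, 180.31979370117188), (30.01626968383789, 50.424259185791016), 2.2025983333587646)
[[473.7 -53.6]
 [447.4 -16. ]
 [469.   -0.6]
 [496.1 -37.8]] [np.float64(27.4), np.float64(45.9), np.float64(26.5), np.float64(46.0)]
[457.89624645  -6.1888316 ] 48.230786259698306 -53.33370897216168 [475.81084644 -30.25264483]
[457.89624645  -6.1888316 ] 62.224585613286315 -54.36273540056369 [475.37579684 -30.57049106]
t 2.9 pos [474.1 -34.6 200. ] units [0.03  0.043 1.249] tilt z [-5.e-04  2.e-04 -1.e+00]
close angle 37.5 turn about world z -1.9 units about tool z 0.0103 q6 -56.013404924668365
tin (206.10714721679688, 266.03570556640625) 22.248981475830078 [ 471.1 -140.    34. ]
```

Request:
play_rows(offset=[[0.03,0.04,0.35],[0.03,0.04,0.7],[0.03,0.04,1.0]], rotation=[[0,0,0.01],[0,0,0.01],[0,0,0.01]], claw=[1,1,1])

```text
t: 3.15
tool_pos: [475.2, -30.6, 119.1]
orientation: [[-0.584, 0.812, 0.0], [0.812, 0.584, -0.0], [-0.0, 0.0, -1.0]]
wrist_force: [0.7, 0.4, 0.1]
grip_width: 85.5
gripper_force: 0.0
```

Request:
play_rows(offset=[[0,0,0.3],[0,0,0.55],[0,0,0.75],[0,0,0.75],[0,0,0.75]], rotation=[[0,0,0],[0,0,0],[0,0,0],[0,0,0],[0,0,0]], claw=[0.8,0.8,0.8,0.8,0.8])

```text
t: 3.57
tool_pos: [474.6, -30.5, 59.7]
orientation: [[-0.585, 0.811, -0.002], [0.811, 0.585, 0.001], [0.002, -0.001, -1.0]]
wrist_force: [0.5, -0.3, -0.8]
grip_width: 68.3
gripper_force: 0.0
```

```bash
python3 - <<'E'
from h import *
rel([475.5,-30.5,9],36.5)
c=cap('wrist'); r=c['img']; cv2.imwrite('pics/w2.png',r[:,:,::-1])
E
```

```text
t 3.57 pos [474.6 -30.5  59.7] units [-0.007  0.01   0.633] tilt z [-2.2e-03  7.0e-04 -1.0e+00]
close angle 35.8 turn about world z 0.7 units about tool z -0.0039 q6 -53.81875102419314
```

View pics/w2.png

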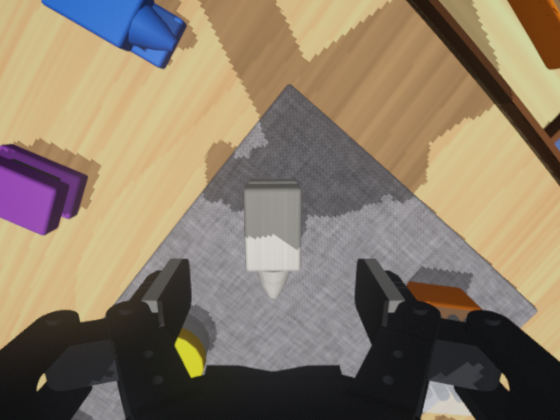

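The view shows the anvil centred between the fingers: anvil at x≈272, finger midpoint at x≈273. I'll lower and grip.

Request:
play_rows(offset=[[0,0.01,0.25],[0,0.01,0.45],[0,0.01,0.63],[0,0.01,0.63],[0,0.01,0.63],[0,0.01,0.63],[0,0.01,0.63],[0,0.01,0.63],[0,0.01,0.63],[0,0.01,0.63],[0,0.01,0.63],[0,0.01,0.63]], rotation=[[0,0,0],[0,0,0],[0,0,0],[0,0,0],[0,0,0],[0,0,0],[0,0,0],[0,0,0],[0,0,0],[0,0,0],[0,0,0],[0,0,0]], claw=[0.8,0.8,0.8,0.8,0.5,0.3,0.2,0,0,0,0,0])

```text
t: 4.62
tool_pos: [477.2, -30.8, 11.6]
orientation: [[-0.586, 0.81, 0.002], [0.81, 0.586, -0.001], [-0.002, 0.001, -1.0]]
wrist_force: [-3.1, -0.2, 6.5]
grip_width: 28.3
gripper_force: 58.6
```

Request:
play_rows(offset=[[0,0,0],[0,0,0],[0,0,-0.1],[0,0,-0.3],[0,0,-0.5],[0,0,-0.75],[0,0,-0.75]], rotation=[[0,0,0],[0,0,0],[0,0,0],[0,0,0],[0,0,0],[0,0,0],[0,0,0]], claw=[0,0,0,0,0,0,0])

```text
t: 5.2
tool_pos: [478.7, -31.0, 73.7]
orientation: [[-0.587, 0.81, 0.006], [0.81, 0.587, -0.002], [-0.005, 0.004, -1.0]]
wrist_force: [2.1, -0.5, -3.3]
grip_width: 28.5
gripper_force: 60.3
```

```bash
python3 - <<'E'
from h import *
rel([421.7,186,70])
E
```

```text
t 5.2 pos [478.7 -31.   73.7] units [2.615 1.014 0.037] tilt z [ 0.0064 -0.0019 -1.    ]
```

Request:
play_rows(offset=[[0.2,0.08,0],[0.5,0.2,0],[0.87,0.34,0]], rotation=[[0,0,0],[0,0,0],[0,0,0]], claw=[0,0,0])

```text
t: 5.45
tool_pos: [457.3, 41.8, 69.6]
orientation: [[-0.584, 0.811, 0.001], [0.811, 0.584, -0.0], [-0.001, 0.0, -1.0]]
wrist_force: [0.2, 0.0, -5.0]
grip_width: 28.3
gripper_force: 60.2
```

Request:
play_rows(offset=[[0.3,0.12,0],[0.6,0.23,0],[0.87,0.34,0]], rotation=[[0,0,0],[0,0,0],[0,0,0]], claw=[0,0,0])

```text
t: 5.7
tool_pos: [437.1, 115.7, 69.1]
orientation: [[-0.587, 0.81, -0.001], [0.81, 0.587, 0.0], [0.001, -0.001, -1.0]]
wrist_force: [1.1, 0.5, -3.8]
grip_width: 28.2
gripper_force: 60.2
```

Request:
play_rows(offset=[[0.35,0.13,0],[0.65,0.25,0],[0.8,0.31,0],[0.87,0.34,0],[0.87,0.34,0],[0.87,0.34,0]], rotation=[[0,0,0],[0,0,0],[0,0,0],[0,0,0],[0,0,0],[0,0,0]], claw=[0,0,0,0,0,0])

```text
t: 6.2
tool_pos: [419.5, 186.3, 69.5]
orientation: [[-0.587, 0.81, -0.0], [0.81, 0.587, -0.0], [-0.0, -0.001, -1.0]]
wrist_force: [0.1, -0.4, -3.3]
grip_width: 28.1
gripper_force: 60.2
```

```bash
python3 - <<'E'
from h import *
rel([421.7,186,12])
c=cap('wrist','w3'); print(proj(c,[421.7,186,6]))
E
```

```text
t 6.2 pos [419.5 186.3  69.5] units [-0.019  0.021  0.718] tilt z [-4.e-04 -5.e-04 -1.e+00]
[274.70761949 218.38574878]
```

View pics/w3.png

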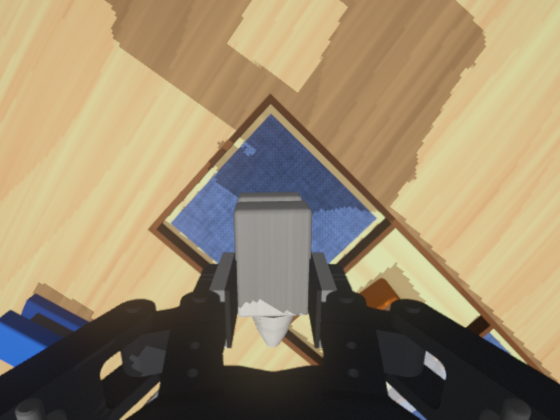

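The anvil is held level over the empty compartment 0. I'll lower it gently.

Request:
play_rows(offset=[[-0.02,0.02,0.2],[-0.02,0.02,0.4],[-0.02,0.02,0.55],[-0.02,0.02,0.62],[-0.02,0.02,0.66],[-0.02,0.02,0.69],[-0.02,0.02,0.7],[-0.02,0.02,0.7],[-0.02,0.02,0.7]], rotation=[[0,0,0],[0,0,0],[0,0,0],[0,0,0],[0,0,0],[0,0,0],[0,0,0],[0,0,0],[0,0,0]], claw=[0,0,0,0,0,0,0,0,0])

```text
t: 7.0
tool_pos: [422.4, 186.3, 14.4]
orientation: [[-0.587, 0.81, 0.001], [0.81, 0.587, 0.0], [-0.001, 0.001, -1.0]]
wrist_force: [-0.3, -0.4, -4.4]
grip_width: 28.3
gripper_force: 60.2
```

Still carrying the weight at z=14.4, so I'll lower in small steps until contact.

Request:
play_rows(offset=[[0,0,0.01],[0,0,0.02],[0,0,0.03],[0,0,0.035],[0,0,0.035]], rotation=[[0,0,0],[0,0,0],[0,0,0],[0,0,0],[0,0,0]], claw=[0,0,0,0,0])

```text
t: 7.42
tool_pos: [422.1, 186.4, 11.6]
orientation: [[-0.587, 0.81, 0.0], [0.81, 0.587, 0.0], [-0.0, 0.0, -1.0]]
wrist_force: [-2.6, -1.4, 5.1]
grip_width: 27.9
gripper_force: 61.2
```

Contact (force has turned upward at the grasp height). I'll release partially, then rise.

Request:
play_rows(offset=[[0,0,0],[0,0,0],[0,0,0],[0,0,0],[0,0,0],[0,0,0]], rotation=[[0,0,0],[0,0,0],[0,0,0],[0,0,0],[0,0,0],[0,0,0]], claw=[0.4,0.5,0.6,0.65,0.65,0.65])

```text
t: 7.92
tool_pos: [422.0, 186.3, 11.0]
orientation: [[-0.587, 0.81, 0.0], [0.81, 0.587, 0.0], [-0.0, 0.0, -1.0]]
wrist_force: [-1.1, -0.7, -0.6]
grip_width: 55.5
gripper_force: 0.0
```

Request:
play_rows(offset=[[0,0,-0.15],[0,0,-0.4],[0,0,-0.7],[0,0,-1.0],[0,0,-1.0]], rotation=[[0,0,0],[0,0,0],[0,0,0],[0,0,0],[0,0,0]], claw=[0.65,0.65,0.65,0.65,0.65])

```text
t: 8.33
tool_pos: [425.3, 186.9, 95.4]
orientation: [[-0.587, 0.81, 0.008], [0.81, 0.587, 0.001], [-0.004, 0.007, -1.0]]
wrist_force: [0.7, 0.5, 0.5]
grip_width: 55.8
gripper_force: 0.0
```

```bash
python3 - <<'E'
from h import *
rel([471.2,-139.5,100])
cap('wrist','w4')
E
```

```text
t 8.33 pos [425.3 186.9  95.4] units [-3.641 -1.929 -0.058] tilt z [ 0.0078  0.0013 -1.    ]
```

View pics/w4.png

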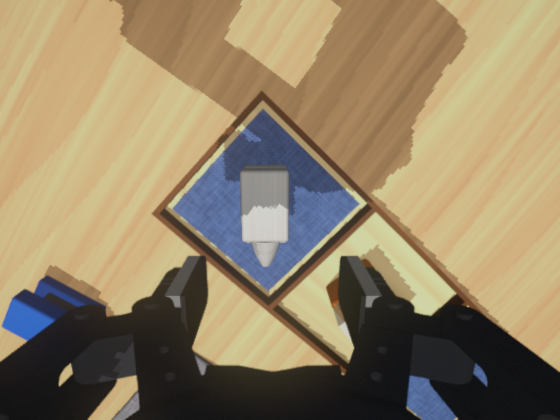

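The anvil stands upright in the middle of compartment 0 at about (265,207). Next I'll go to the tin.

Request:
play_rows(offset=[[-0.3,-0.16,-0.05],[-0.6,-0.32,-0.05],[-0.91,-0.48,-0.05]], rotation=[[0,0,0],[0,0,0],[0,0,0]], claw=[1,1,1])

```text
t: 8.63
tool_pos: [432.8, 104.3, 94.3]
orientation: [[-0.588, 0.809, -0.001], [0.809, 0.588, 0.0], [0.001, -0.001, -1.0]]
wrist_force: [1.4, 0.2, 0.2]
grip_width: 85.0
gripper_force: 0.0
```

Request:
play_rows(offset=[[-0.3,-0.16,0],[-0.6,-0.32,0],[-0.91,-0.48,0]], rotation=[[0,0,0],[0,0,0],[0,0,0]], claw=[1,1,1])

```text
t: 8.88
tool_pos: [444.2, 22.3, 93.9]
orientation: [[-0.587, 0.81, -0.002], [0.81, 0.587, 0.0], [0.001, -0.001, -1.0]]
wrist_force: [0.4, 0.9, -0.4]
grip_width: 85.1
gripper_force: 0.0
```

Request:
play_rows(offset=[[-0.3,-0.16,0],[-0.6,-0.32,0],[-0.91,-0.48,0]], rotation=[[0,0,0],[0,0,0],[0,0,0]], claw=[1,1,1])

```text
t: 9.13
tool_pos: [455.9, -59.2, 93.9]
orientation: [[-0.586, 0.81, -0.002], [0.81, 0.586, 0.001], [0.002, -0.001, -1.0]]
wrist_force: [0.6, 0.4, -0.0]
grip_width: 85.3
gripper_force: 0.0
```

Request:
play_rows(offset=[[-0.3,-0.16,0],[-0.6,-0.32,0],[-0.91,-0.48,0],[-0.91,-0.48,0],[-0.91,-0.48,0],[-0.91,-0.48,0]], rotation=[[0,0,0],[0,0,0],[0,0,0],[0,0,0],[0,0,0],[0,0,0]], claw=[1,1,1,1,1,1])

```text
t: 9.63
tool_pos: [467.4, -138.9, 93.9]
orientation: [[-0.586, 0.81, -0.002], [0.81, 0.586, 0.001], [0.002, -0.001, -1.0]]
wrist_force: [-1.0, 1.0, -0.2]
grip_width: 85.6
gripper_force: 0.0
```

```bash
python3 - <<'E'
from h import *
c=cap('wrist','w5'); im=c['img'].astype(int); print(proj(c,[471,-139.5,36]))
m=(im[...,0]-im[...,2]>100)&(im[...,1]>120)&(im[...,0]-im[...,1]<60)
n,l,s,ce=cv2.connectedComponentsWithStats(m.astype(np.uint8))
for i in range(1,n):
    if s[i][4]>300: 
        q,r=cv2.minEnclosingCircle(np.argwhere(l==i)[:,::-1].astype(np.float32)); print(s[i],q,r,onz(c,q,35).round(1))
rel([471.2,-139.5,9])
E
```

```text
[276.31905419 222.58117025]
[ 242  190   69   65 3481] (276.086181640625, 222.07029724121094) 34.140830993652344 [ 470.9 -139.5   35. ]
[374 317  23  38 490] (385.0, 335.5) 19.448749542236328 [ 586.3 -163.    35. ]
t 9.68 pos [ 467.4 -138.5   94.1] units [-0.04   0.031  1.063] tilt z [-0.0017  0.0013 -1.    ]
```

View pics/w5.png

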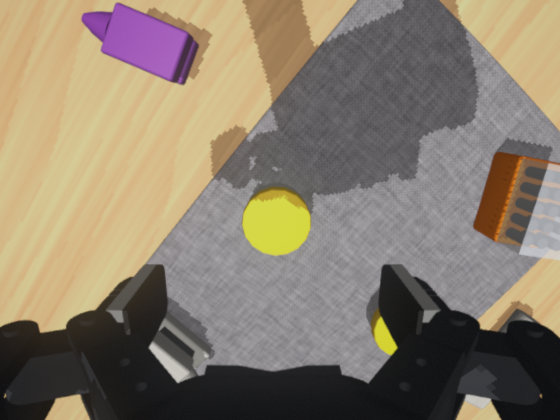

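The tin is centred at (276,222), which gives (470.9, −139.5), matching both earlier measurements. I'll descend and grip.

Request:
play_rows(offset=[[-0.04,0.03,0.3],[-0.04,0.03,0.6],[-0.04,0.03,0.85],[-0.04,0.03,1.0],[-0.04,0.03,1.0],[-0.04,0.03,1.0]], rotation=[[0,0,0],[0,0,0],[0,0,0],[0,0,0],[0,0,0],[0,0,0]], claw=[0.9,0.9,0.9,0.9,0.9,0.9])

```text
t: 10.18
tool_pos: [471.4, -139.4, 14.4]
orientation: [[-0.588, 0.809, -0.002], [0.809, 0.588, 0.001], [0.002, -0.001, -1.0]]
wrist_force: [0.7, 0.2, 0.4]
grip_width: 76.8
gripper_force: 0.0
```

Request:
play_rows(offset=[[0,0,0.03],[0,0,0.05],[0,0,0.05],[0,0,0.05],[0,0,0.05],[0,0,0.05],[0,0,0.05],[0,0,0.05],[0,0,0.05]], rotation=[[0,0,0],[0,0,0],[0,0,0],[0,0,0],[0,0,0],[0,0,0],[0,0,0],[0,0,0],[0,0,0]], claw=[0.8,0.7,0.6,0.5,0.4,0.2,0,0,0])

```text
t: 10.93
tool_pos: [473.1, -141.7, 12.2]
orientation: [[-0.586, 0.81, 0.002], [0.81, 0.586, -0.001], [-0.002, 0.001, -1.0]]
wrist_force: [-0.6, -1.2, 7.1]
grip_width: 0.0
gripper_force: 3.3
```

Request:
play_rows(offset=[[0,0,0],[0,0,-0.1],[0,0,-0.3],[0,0,-0.6],[0,0,-0.95],[0,0,-0.95]], rotation=[[0,0,0],[0,0,0],[0,0,0],[0,0,0],[0,0,0],[0,0,0]], claw=[0,0,0,0,0,0])

```text
t: 11.43
tool_pos: [475.3, -142.6, 92.4]
orientation: [[-0.587, 0.81, 0.007], [0.81, 0.587, -0.004], [-0.008, 0.003, -1.0]]
wrist_force: [0.2, -0.5, 0.0]
grip_width: 0.3
gripper_force: 0.0
```

```bash
python3 - <<'E'
from h import *
rel([639.5,157,95])
E
```

```text
t 11.43 pos [ 475.3 -142.6   92.4] units [ 1.828  3.859 -0.033] tilt z [ 0.0074 -0.0042 -1.    ]
```

The grip closed to 0, so the tin was missed or squeezed out. I'll look again.

```bash
python3 - <<'E'
from h import *
c=cap('top'); d=cap('wrist')
a=cv2.resize(c['img'][170:290,260:435],(400,274)); b=cv2.resize(d['img'],(400,300))
out=np.zeros((300,800,3),np.uint8); out[:274,:400]=a; out[:,400:]=b; cv2.imwrite('pics/c6.png',out[:,:,::-1])
for n,cc in(('top',c),('w',d)):
    im=cc['img'].astype(int); m=(im[...,0]-im[...,2]>(70 if n=='top' else 100))&(im[...,0]-im[...,1]<60)
    if n=='top': m[:,:325]=0; m[:,365:]=0; m[:180]=0; m[275:]=0
    else: m&=im[...,1]>120
    k,l,s,ce=cv2.connectedComponentsWithStats(m.astype(np.uint8))
    for i in range(1,k):
        if s[i][4]>60: print(n,s[i],onz(cc,ce[i],36).round(1))
E
```

```text
top [340 192  14  17 143] [ 599.4 -142.3   36. ]
w [ 235  179   70   68 3672] [ 470.2 -138.9   36. ]
w [381 295  51  32 884] [ 590.6 -137.9   36. ]
```

View pics/c6.png

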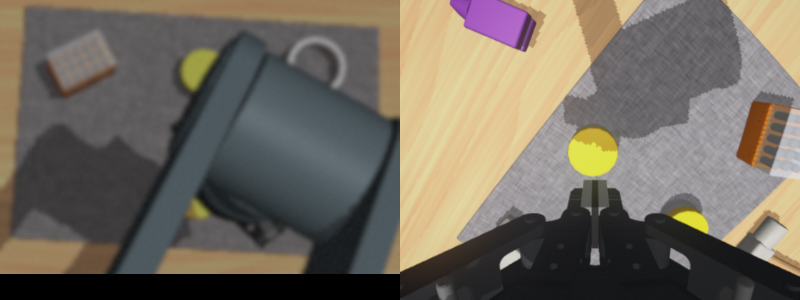

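```bash
python3 - <<'E'
from h import *
s=ctrl.sense(); c=load('wrist'); p=s['tool_pos']; print(p,s['t'],s['grip_width'],'tcp px',proj(c,p))
sc=cap('scene'); im=sc['img'].astype(int); m=(im[...,0]-im[...,2]>90)&(im[...,0]-im[...,1]<40); m[:190]=0;m[260:]=0;m[:,:130]=0;m[:,300:]=0
k,l,st,ce=cv2.connectedComponentsWithStats(m.astype(np.uint8))
for i in range(1,k):
    if st[i][4]>60: print(st[i],ce[i],onz(sc,ce[i],36).round(1))
print('expect',proj(sc,[471,-139.5,36]),proj(sc,[595,-150,36]))
cv2.imwrite('pics/s7.png',np.hstack([cv2.resize(sc['img'][150:290,110:310],(400,280)),cv2.resize(c['img'][120:400,80:480],(400,280))])[:,:,::-1])
E
```

```text
[ 473.00768039 -141.30618592   88.45769161] 11.5333 -0.09804311802756024 tcp px [270.87156914 247.85082372]
[206 196  12  10  91] [211.75824176 200.97802198] [ 473.1 -145.3   36. ]
[199 234  17  12 165] [206.68484848 239.32727273] [ 596.3 -151.8   36. ]
expect [214.26068974 200.25712612] [207.56986862 238.83810964]
```

View pics/s7.png

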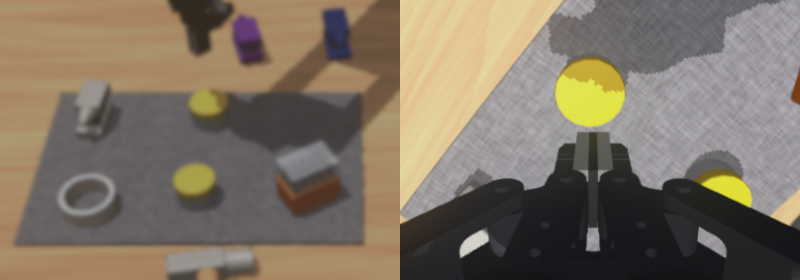

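The tin still stands at its place, upright, in both views. It sits at about (270,213) in the wrist picture, and the fingers are shut just behind it. I'll retry in stages, tracking the tin numerically (no more picture views).

```bash
cat >> h.py <<'E'
def tin(z=36):
    c=cap('wrist'); im=c['img'].astype(int); m=(im[...,0]-im[...,2]>60)&(im[...,0]-im[...,1]<45)&(im[...,0]>1.8*im[...,2])
    m=cv2.morphologyEx(m.astype(np.uint8),cv2.MORPH_OPEN,np.ones((5,5)))
    k,l,s,ce=cv2.connectedComponentsWithStats(m)
    for i in range(1,k):
        if s[i][4]>800:
            e=cv2.fitEllipse(max(cv2.findContours((l==i).astype(np.uint8),0,1)[0],key=len))
            print('tin',s[i],'ell',np.round(e[0],1),np.round(e[1],1),onz(c,e[0],z).round(1))
E
python3 - <<'E'
from h import *
tin(); rel([471,-139.5,30]); print(ctrl.sense()['grip_width'])
E
```

```text
tin [ 237  182   70   71 3906] ell [271.7 217.1] [69.5 69.8] [ 470.  -138.6   36. ]
tin [384 296  51  32 895] ell [411.3 309.2] [21.  56.5] [ 587.  -135.7   36. ]
t 11.63 pos [ 471.4 -140.4   86.4] units [0.011 0.003 0.704] tilt z [-1.1e-03  7.0e-04 -1.0e+00]
0.05971660282696497
```

Request:
play_rows(offset=[[-0.01,0.02,0],[-0.01,0.02,0],[-0.01,0.02,0],[-0.01,0.02,0],[-0.01,0.02,0],[-0.01,0.02,0],[-0.01,0.02,0],[-0.01,0.02,0]], rotation=[[0,0,0],[0,0,0],[0,0,0],[0,0,0],[0,0,0],[0,0,0],[0,0,0],[0,0,0]], claw=[0.9,0.9,0.9,0.9,0.9,0.9,0.9,0.9])

```text
t: 12.3
tool_pos: [473.8, -140.5, 87.0]
orientation: [[-0.587, 0.81, -0.0], [0.81, 0.587, 0.0], [0.0, 0.0, -1.0]]
wrist_force: [-0.2, 0.5, -0.7]
grip_width: 77.1
gripper_force: 0.0
```

```bash
python3 - <<'E'
from h import *
tin(); rel([471,-139.5,12])
E
```

```text
tin [249   0  50  31 929] ell [274.2  11.9] [30.8 49.4] [403.3 -41.3  36. ]
tin [ 234  181   71   71 3910] ell [269.3 216.2] [69.5 69.9] [ 470.2 -138.7   36. ]
t 12.35 pos [ 473.9 -140.6   87. ] units [ 0.032 -0.021  0.938] tilt z [ 0. -0. -1.]
```

Request:
play_rows(offset=[[0.02,-0.02,0.3],[0.04,-0.02,0.6],[0.05,-0.02,0.8],[0.05,-0.02,0.9],[0.05,-0.02,0.95],[0.05,-0.02,0.97],[0.05,-0.02,0.97]], rotation=[[0,0,0],[0,0,0],[0,0,0],[0,0,0],[0,0,0],[0,0,0],[0,0,0]], claw=[0.9,0.9,0.9,0.9,0.9,0.9,0.9])

```text
t: 12.93
tool_pos: [470.7, -138.6, 9.9]
orientation: [[-0.587, 0.81, 0.001], [0.81, 0.587, -0.0], [-0.001, 0.0, -1.0]]
wrist_force: [0.7, -0.1, -0.0]
grip_width: 77.0
gripper_force: 0.0
```

```bash
python3 - <<'E'
from h import *
tin(); rel([470.4,-139,8])
E
```

```text
tin [ 219  221  104  102 8336] ell [271.  271.9] [101.2 103.1] [ 469.6 -137.7   36. ]
tin [ 437  387   50   33 1173] ell [459.3 405.9] [33.9 50.1] [ 589.8 -142.8   36. ]
t 12.98 pos [ 471.  -138.7   10.2] units [ 0.001 -0.008  0.027] tilt z [ 1.3e-03 -7.0e-04 -1.0e+00]
```

Request:
play_rows(offset=[[0,0,0.02],[0,0,0.03],[0,0,0.03],[0,0,0.03],[0,0,0.03],[0,0,0.03]], rotation=[[0,0,0],[0,0,0],[0,0,0],[0,0,0],[0,0,0],[0,0,0]], claw=[0.8,0.7,0.62,0.6,0.6,0.6])

```text
t: 13.48
tool_pos: [470.3, -138.3, 7.1]
orientation: [[-0.587, 0.81, 0.0], [0.81, 0.587, -0.0], [-0.0, 0.0, -1.0]]
wrist_force: [0.2, -0.2, -0.7]
grip_width: 51.4
gripper_force: 0.0
```

Request:
play_rows(offset=[[0,0,0],[0,0,0],[0,0,0],[0,0,0]], rotation=[[0,0,0],[0,0,0],[0,0,0],[0,0,0]], claw=[0.52,0.48,0.48,0.48])

```text
t: 13.82
tool_pos: [470.3, -138.3, 7.7]
orientation: [[-0.587, 0.81, -0.0], [0.81, 0.587, -0.0], [-0.0, -0.0, -1.0]]
wrist_force: [-2.5, 1.5, 8.6]
grip_width: 42.1
gripper_force: 52.1
```

```bash
python3 - <<'E'
from h import *
tin(); rel([470.4,-139,8])
E
```

```text
tin [ 222  223  102  104 8463] ell [272.5 274.7] [102.9 102.9] [ 469.8 -137.3   36. ]
t 13.87 pos [ 470.3 -138.3    7.7] units [-0.008 -0.004 -0.003] tilt z [-1.e-04 -1.e-04 -1.e+00]
```

Now held at 42.1 mm with 52 N. I'll lift slowly and check.

Request:
play_rows(offset=[[0,0,0],[0,0,-0.03],[0,0,-0.06],[0,0,-0.1],[0,0,-0.13],[0,0,-0.13]], rotation=[[0,0,0],[0,0,0],[0,0,0],[0,0,0],[0,0,0],[0,0,0]], claw=[0.46,0.46,0.46,0.46,0.46,0.46])

```text
t: 14.37
tool_pos: [470.6, -138.4, 17.9]
orientation: [[-0.587, 0.81, 0.001], [0.81, 0.587, -0.0], [-0.001, 0.0, -1.0]]
wrist_force: [-0.3, -0.0, -0.3]
grip_width: 41.3
gripper_force: 60.7
```

```bash
python3 - <<'E'
from h import *
tin(); rel([470.4,-139,8])
E
```

```text
tin [ 223  223  100  103 8376] ell [272.5 274.6] [101.9 102.8] [ 472.9 -141.3   36. ]
t 14.42 pos [ 470.5 -138.4   17.7] units [-0.006 -0.005  0.121] tilt z [ 6.e-04 -3.e-04 -1.e+00]
```

The tin rose with the gripper (same pixels, 60 N). I'll lift to a clear height and check for slip.

Request:
play_rows(offset=[[0,0,-0.1],[0,0,-0.25],[0,0,-0.4],[0,0,-0.55],[0,0,-0.7],[0,0,-0.85],[0,0,-0.9],[0,0,-0.9]], rotation=[[0,0,0],[0,0,0],[0,0,0],[0,0,0],[0,0,0],[0,0,0],[0,0,0],[0,0,0]], claw=[0.46,0.46,0.46,0.46,0.46,0.46,0.46,0.46])

```text
t: 15.08
tool_pos: [471.1, -138.7, 90.8]
orientation: [[-0.587, 0.81, 0.002], [0.81, 0.587, -0.001], [-0.002, 0.001, -1.0]]
wrist_force: [1.3, 0.3, -0.3]
grip_width: 41.6
gripper_force: 60.7
```

```bash
python3 - <<'E'
from h import *
tin(); rel([639.5,157,90])
E
```

```text
tin [ 223  224  100  102 8341] ell [272.5 274.7] [101.6 102.6] [ 493.9 -169.8   36. ]
t 15.13 pos [ 470.5 -138.4   89.8] units [ 1.751e+00  3.877e+00 -2.000e-03] tilt z [ 1.e-03 -6.e-04 -1.e+00]
```

Request:
play_rows(offset=[[0.07,0.15,0],[0.18,0.4,0],[0.3,0.67,0],[0.44,0.97,0]], rotation=[[0,0,0],[0,0,0],[0,0,0],[0,0,0]], claw=[0.46,0.46,0.46,0.46])

```text
t: 15.47
tool_pos: [512.0, -63.7, 88.3]
orientation: [[-0.585, 0.811, -0.002], [0.811, 0.585, 0.0], [0.001, -0.001, -1.0]]
wrist_force: [0.2, 0.9, -1.0]
grip_width: 41.2
gripper_force: 60.8
```

Request:
play_rows(offset=[[0.12,0.26,0],[0.24,0.52,0],[0.34,0.76,0],[0.44,0.97,0]], rotation=[[0,0,0],[0,0,0],[0,0,0],[0,0,0]], claw=[0.46,0.46,0.46,0.46])

```text
t: 15.8
tool_pos: [554.4, 11.2, 88.2]
orientation: [[-0.587, 0.81, -0.002], [0.81, 0.587, 0.0], [0.001, -0.001, -1.0]]
wrist_force: [0.9, 0.2, -0.8]
grip_width: 41.6
gripper_force: 60.8
```

Request:
play_rows(offset=[[0.12,0.26,0],[0.24,0.52,0],[0.34,0.76,0],[0.44,0.97,0]], rotation=[[0,0,0],[0,0,0],[0,0,0],[0,0,0]], claw=[0.46,0.46,0.46,0.46])

```text
t: 16.13
tool_pos: [596.6, 85.1, 88.0]
orientation: [[-0.587, 0.81, -0.002], [0.81, 0.587, 0.0], [0.001, -0.001, -1.0]]
wrist_force: [1.3, -1.6, -0.0]
grip_width: 41.5
gripper_force: 60.8
```

Request:
play_rows(offset=[[0.12,0.26,0],[0.24,0.52,0],[0.34,0.76,0],[0.4,0.9,0],[0.43,0.97,0],[0.43,0.97,0],[0.43,0.97,0]], rotation=[[0,0,0],[0,0,0],[0,0,0],[0,0,0],[0,0,0],[0,0,0],[0,0,0]], claw=[0.46,0.46,0.46,0.46,0.46,0.46,0.46])

```text
t: 16.72
tool_pos: [638.8, 156.7, 88.6]
orientation: [[-0.587, 0.81, -0.001], [0.81, 0.587, -0.0], [0.0, -0.001, -1.0]]
wrist_force: [0.4, 0.3, -0.5]
grip_width: 41.2
gripper_force: 60.8
```

```bash
python3 - <<'E'
from h import *
tin(); rel([639.5,157,8])
E
```

```text
tin [ 223  224  100  103 8379] ell [272.5 275. ] [101.8 103. ] [661.  126.3  36. ]
t 16.77 pos [638.8 156.4  88.9] units [1.000e-03 1.300e-02 1.011e+00] tilt z [-1.2e-03 -5.0e-04 -1.0e+00]
```

Tin steady and above compartment 2. I'll lower.

Request:
play_rows(offset=[[0,0.01,0.15],[0,0.01,0.35],[0,0.01,0.55],[0,0.01,0.72],[0,0.01,0.83],[0,0.01,0.9],[0,0.01,0.94],[0,0.01,0.96],[0,0.01,0.96],[0,0.01,0.96]], rotation=[[0,0,0],[0,0,0],[0,0,0],[0,0,0],[0,0,0],[0,0,0],[0,0,0],[0,0,0],[0,0,0],[0,0,0]], claw=[0.46,0.46,0.46,0.46,0.46,0.46,0.46,0.46,0.46,0.46])

```text
t: 17.6
tool_pos: [640.8, 157.8, 13.3]
orientation: [[-0.587, 0.81, 0.001], [0.81, 0.587, 0.0], [-0.001, 0.001, -1.0]]
wrist_force: [-0.2, -0.7, -1.7]
grip_width: 41.0
gripper_force: 60.8
```

Request:
play_rows(offset=[[0,0,0.01],[0,0,0.02],[0,0,0.03],[0,0,0.035],[0,0,0.035]], rotation=[[0,0,0],[0,0,0],[0,0,0],[0,0,0],[0,0,0]], claw=[0.46,0.46,0.46,0.46,0.46])

```text
t: 18.02
tool_pos: [640.0, 157.7, 9.7]
orientation: [[-0.587, 0.81, -0.0], [0.81, 0.587, -0.0], [0.0, -0.0, -1.0]]
wrist_force: [-0.2, 0.3, -0.8]
grip_width: 41.4
gripper_force: 60.8
```

Request:
play_rows(offset=[[0,0,0.01],[0,0,0.02],[0,0,0.025],[0,0,0.025]], rotation=[[0,0,0],[0,0,0],[0,0,0],[0,0,0]], claw=[0.46,0.46,0.46,0.46])

```text
t: 18.35
tool_pos: [640.2, 157.7, 8.0]
orientation: [[-0.587, 0.81, -0.0], [0.81, 0.587, -0.0], [-0.0, -0.0, -1.0]]
wrist_force: [-1.9, -0.1, 1.3]
grip_width: 41.6
gripper_force: 61.3
```

Contact. I'll release and rise.

Request:
play_rows(offset=[[0,0,0],[0,0,0],[0,0,0],[0,0,0],[0,0,0],[0,0,0]], rotation=[[0,0,0],[0,0,0],[0,0,0],[0,0,0],[0,0,0],[0,0,0]], claw=[0.52,0.57,0.62,0.67,0.7,0.7])

```text
t: 18.85
tool_pos: [640.2, 157.7, 7.8]
orientation: [[-0.587, 0.81, 0.0], [0.81, 0.587, -0.0], [-0.0, 0.0, -1.0]]
wrist_force: [0.8, 0.1, -0.2]
grip_width: 59.3
gripper_force: 0.0
```

Request:
play_rows(offset=[[0,0,-0.1],[0,0,-0.3],[0,0,-0.6],[0,0,-1.0],[0,0,-1.0]], rotation=[[0,0,0],[0,0,0],[0,0,0],[0,0,0],[0,0,0]], claw=[0.7,0.7,0.7,0.7,0.7])

```text
t: 19.27
tool_pos: [644.7, 158.2, 95.6]
orientation: [[-0.587, 0.81, 0.011], [0.81, 0.587, 0.001], [-0.006, 0.009, -1.0]]
wrist_force: [1.8, 0.1, 1.7]
grip_width: 59.7
gripper_force: 0.0
```

Request:
play_rows(offset=[[0,0,-0.4],[0,0,-0.8],[0,0,-1.0],[0,0,-1.0]], rotation=[[0,0,0],[0,0,0],[0,0,0],[0,0,0]], claw=[0.7,0.7,0.7,0.7])

```text
t: 19.6
tool_pos: [643.5, 158.0, 174.4]
orientation: [[-0.587, 0.81, 0.01], [0.81, 0.587, 0.001], [-0.005, 0.008, -1.0]]
wrist_force: [0.6, -1.0, -0.1]
grip_width: 59.5
gripper_force: 0.0
```

```bash
python3 - <<'E'
from h import *
tin(); rel([639.5,157,8])
sc=cap('scene'); im=sc['img'].astype(int)
m=(im[...,0]-im[...,2]>80)&(abs(im[...,0]-im[...,1])<25); m[:150]=0;m[280:]=0
k,l,st,ce=cv2.connectedComponentsWithStats(m.astype(np.uint8))
for i in range(1,k):
    if 50<st[i][4]<400: print(st[i],onz(sc,ce[i],36).round(1))
c=cap('top'); hsv=cv2.cvtColor(c['img'],cv2.COLOR_RGB2HSV); o=cv2.cvtColor(cv2.imread('pics/top0.png'),cv2.COLOR_BGR2HSV)
for n,h in(('before',o),('now',hsv)):
    m=(hsv[...,2]>0)&(h[...,0]<15)&(h[...,1]>120)&(h[...,2]<150); m[:170]=0; m[290:]=0; m[:,:190]=0;m[:,222:]=0
    print(n,m.sum(),np.argwhere(m).mean(0))
E
```

```text
tin [  167     0   269   156 19452] ell [323.2  56.7] [149.  261.5] [612.7 271.5  36. ]
tin [ 243  165   51   51 2071] ell [267.7 190.1] [50.3 50.6] [640.6 157.2  36. ]
tin [ 355  229   57   47 1424] ell [387.7 249.2] [34.7 61.2] [762.  176.7  36. ]
t 19.65 pos [642.1 157.8 171.5] units [ 0.018 -0.044  2.044] tilt z [ 6.3e-03  4.0e-04 -1.0e+00]
[198 233  19  14 207] [ 596.4 -152.2   36. ]
[342 241  19  14 221] [643.1 155.3  36. ]
before 48 [226.5625     211.14583333]
now 42 [234.11904762 214.97619048]
```

The tin is upright and round in view at (640.6, 157.2), within 1 mm of the cell 2 centre. The spare tin hasn't moved, and nothing is touching the robot.

```bash
python3 -c "
from station import ctrl
print(ctrl.close_job())"
```

```text
the job is handed in; nothing more can be done
None
```

I handed the job in: the steel anvil is in compartment 0 and a yellow-lidded tin in compartment 2, both checked upright. The punch box was already in compartment 1; the arm never went down there, but my last check of it was inconclusive. The first tin grasp missed and I repeated it. The close call returned no verdict.

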